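# Block off the laser with the solid plate and bar it in

### The arm

A 6-joint arm with a two-finger parallel gripper is mounted at the origin on the work surface. World frame = base frame: x ahead of the robot, y to its left, z up, the work surface at z = 0. Lengths are in m, angles in rad, forces in N, time in s.
With the tool pointing down it reaches from about 0.275 to 0.825 m from the base axis. Payload 5.2 kg.
Tool frame: the origin (TCP) lies between the finger pads; the fingertips stand 25 mm ahead of it and the grasp point (between the pads) lies 6 mm ahead of it; z points along the fingers, y is the line along which they close (so a half turn about z gives the same grasp; the last joint's range is limited). The gripper opens to 93 mm and grips with 3 to 60 N. Pads are 15 mm wide; open, the fingers measure 128 mm over their backs; the gripper's body (75 mm by 188 mm) begins 65 mm behind the grasp point.
Start: joints at [-1.454, 0.259, 1.535, -0, 1.348, -0.203], TCP at [0.173, -0.522, 0.244] pointing down, gripper open.
Joint ranges: [-3.14, 3.14], [-0.91, 2.08], [0.19, 2.58], [-1.22, 4.36], [0.22, 2.71], [-3.12, 3.12]. Speed limits (rad/s): [2.57, 2.57, 3.14, 3.14, 3.14, 3.14].

### API

Orientations are given as a rotation vector (axis times angle).
In Python, from cell import ctrl gives the robot as it stands. The module is installed in compiled form; this text tells all that it offers.
- The arm moves only by the shell command python3 -m jog 'ROWS' [FORCE]. ROWS is JSON, a list of rows, each an object with "delta_pos": the shift along the tool's x, y, z normalised to -1 to 1, where 1 is 0.15 m, a list of three; "dr": the turn, a rotation vector about the tool's x, y, z normalised to -1 to 1, where 1 is 90 degrees, a list of three; "claw": the opening, from -1 (shut) to 1 (fully open). In form: [{"delta_pos": [dx, dy, dz], "dr": [rx, ry, rz], "claw": claw}, ...]. A call has 1 to 20 rows; each row shifts and turns the commanded pose from where the row before left it, along the tool's axes as they then stand; what a row does not reach is not made up. A row lasts 1/12 s, in which the tool goes at most 41.7 mm and 7.16 degrees, less where a joint would pass 70% of its speed; a pose out of reach is approached as far as the arm can. A call with a number of a shift or a turn outside -1 to 1 is refused whole. A call with a gripper value outside its range is refused whole. The fingers move at their own pace and stop on an object; FORCE is the grip in N (left out, the last holds). Time passes only in rows, so rows that do not move let the fingers close. It gives the time, the measured TCP pose, the force, the opening and the grip force at its end, in the units of the state.
- ctrl.sense(): the state, without advancing time (a new reading comes with each control period).
- ctrl.capture(name): name is "side" or "top"; returns (picture, depth): 400x640x3 uint8, blue, green, red; 400x640 float32, m along the optical axis (not along the pixel's ray), 0 where there is no reading.
- ctrl.get_calibration(name): a dict with "fx", "fy", "cx", "cy" (pixels), "position" and "orientation" of the camera in the world. Camera axes: x right, y down, z forward; pixel columns grow to the right and rows downward; lengths in m; the calibration is good to about 2 mm. A picture is of the moment at which its call begins. get_calibration takes no time and is no camera call.
- ctrl.finish_job(): hands the job in; it is judged then, once.
The state is a dict: "t": time; "joint_pos": joint angles; "dq": joint speeds; "joint_efforts": joint torques, N m; "ee_pos": TCP position; "tool_rot": TCP orientation; "ft_force": force on the tool from outside, world axes, zero at the start; "ft_torque": the same for the moment, N m; "gripper_width": finger opening in m; "gripper_force": force on a finger pad.
Only numpy, scipy, OpenCV 4.12 (cv2) and the standard library are available. Lean on these libraries where they do the work, as an engineer would, in place of code of your own. Each camera call takes 0.05 s, during which the arm holds its last target. There are 200 camera calls.

### The job

Block off the laser: lift the solid blanking plate (the only one with no opening in its lower blade) off its hook and lower it, blade down, fully into the slot of the gate in front of the laser head. Then take the long bar out of the crate and lay it in both forks of the gate, above the plate, so that it sticks out past the posts at both ends. Leave the other two plates on their hooks, the other stock in the crate, and the lens mount and screwdriver where they are.

Things in the scene. Friction and masses are not known exactly. Their poses are not given: they have to be found in the camera images.
- rack: Fixed rack: 12 mm steel rail along its y (400 long) at x = 45, z = 150 on two posts. Three hooks (8 mm rods) at y = -110, 0, +110 run level towards -x (the robot), axis at z = 150, and turn up at the end (x = -80, top at z = 162). Plates hang at x = -50; to take one off raise it about 17 (9 to 25), then draw it 60 or more along -x. Origin on the bench, 45 before the rail's middle.
- blank_plate: Solid aluminium plate, 8 thick (its x), 80 wide (y), 144 tall (z); origin mid underside. Blade (z 0-60) without opening; then a 44 wide neck with an eye 24 wide, z 60-94, by whose upper edge it hangs on a hook; on top a grip tab 44 wide (z 94-144): pinch its 8 mm from above, fingertips no deeper than 38 below its top, clear of the hook's upturn. The plates may hang in any order.
- round_plate: Aluminium plate of the same outline as blank_plate (80 wide, 144 tall, 8 thick, same origin and axes), hanging on another of the rack's hooks; its lower blade has a round 38 opening. Leave it hanging.
- slit_plate: Aluminium plate of the same outline as blank_plate (80 wide, 144 tall, 8 thick, same origin and axes), hanging on another of the rack's hooks; its lower blade has an upright rectangular slit 16 wide and 42 high. Leave it hanging.
- gate: Fixed metal gate on a black base before the laser head. Origin on the bench under its middle; x normal to the slot, y along it. Base 75 x 165 x 12. Slot 12 wide (x), 88 long (y), guides up to z = 52, flared lead-in to z = 66. Steel posts at y = -64 and +64 (12 thick in y) carry U forks: floor at z = 166, 22 wide (x), cheeks up to z = 184. The plate may face either way.
- gate_slot (a point): Middle of the slot's floor (12 above the bench), where the middle of the plate's underside belongs; axes as the gate's. A seated plate's top is at 156 above the bench.
- gate_forks (a point): Midpoint between the two fork floors (166 above the bench), where the middle of the long bar's underside belongs; the bar lies along this point's y axis.
- crate: Fixed grey open crate, 262 (its x) x 230 (y) x 42 high, walls and floor 6 thick. Origin at the middle of its underside.
- long_bar: The long plain square aluminium bar lying in the crate, 180 long (its x) x 14 x 14; origin at the middle of its underside. It lies roughly along the crate's x in one of three lanes 66 apart.
- short_bar: Square aluminium bar of the same section but only 110 long, in the crate. Leave it there. Origin as the long bar's.
- lens_post: Round steel rod 12.6 thick with a black block at each end, 120 long in all (its x), 30 wide at most, 20 high, in the crate. Leave it there. Origin at the bench side, under the middle.
- clamp_a: Small black clamp block 24 x 24 x 24 high, near the crate's +x end between two lanes. Leave it in the crate. Origin mid underside.
- clamp_b: Another such clamp block, near the crate's -x end. Leave it in the crate.
- lens_mount: Loose round lens on a post: black foot 64 diameter, total height 112. Origin mid underside. Leave it standing.
- driver: Loose screwdriver 170 long lying on the bench. Leave it lying.
Not all that is in view belongs to the job. Leave any green or yellow look-alike of the gate alone.

How it is judged:
By the outcome, as a careful person would: the job done as asked, in the order asked, and still so for the second after the job is handed in, with the robot touching nothing.
It also fails if it takes over 64 s, if anything falls off the work surface, if the arm or the gripper's body presses on something with over 40 N, if the wrist force passes 120 N, or if a joint passes its speed limit or range.

## Working session

There is one attempt and no reset: what is moved stays moved. The work goes in short steps, Python scripts to look and compute and a shell command to move; the robot and the scene stay as the last step left them, time stands still between calls to the robot, and variables do not carry over. Pictures are saved under pics/ and viewed, at most 10 in all, crops included, and the job is handed in when it is done.

```bash
mkdir -p pics; cat > h.py <<'E'
import numpy as np, cv2
from scipy.spatial.transform import Rotation as R
from cell import ctrl
def cam(n):
    c=ctrl.get_calibration(n); o=np.array(c["orientation"],float)
    M=R.from_rotvec(o).as_matrix() if o.size==3 else (o.reshape(3,3) if o.size==9 else R.from_quat(o).as_matrix())
    return c,M,np.array(c["position"])
def cloud(n,d):
    c,M,p=cam(n); v,u=np.mgrid[:400,:640]
    P=np.stack([(u-c["cx"])/c["fx"]*d,(v-c["cy"])/c["fy"]*d,d],-1)
    return P@M.T+p
def ray(n,u,v,z):
    c,M,p=cam(n); r=M@np.array([(u-c["cx"])/c["fx"],(v-c["cy"])/c["fy"],1]); return p+r*(z-p[2])/r[2]
def proj(n,P):
    c,M,p=cam(n); q=M.T@(np.array(P)-p); return q[0]/q[2]*c["fx"]+c["cx"],q[1]/q[2]*c["fy"]+c["cy"]
E
python3 - <<'E'
from h import *
for n in("top","side"):
    im,d=ctrl.capture(n); cv2.imwrite(f"pics/{n}0.png",im); np.save(n+"0.npy",d); print(ctrl.get_calibration(n), (d>0).mean())
print(ctrl.sense())
E
```

```text
{'fx': 413.84342100193356, 'fy': 413.84342100193356, 'cx': 327.0497024761409, 'cy': 202.47214643317943, 'position': array([ 0.42899924, -0.01251458,  1.20635382]), 'orientation': array([-2.17007982,  2.15400174, -0.05851749])} 0.99605859375
{'fx': 433.9700360844523, 'fy': 433.9700360844523, 'cx': 326.5401617455049, 'cy': 209.95777773398171, 'position': array([0.30882384, 0.76116646, 0.78580958]), 'orientation': array([-0.36752347,  2.71764047, -1.29368183])} 0.996046875
{'t': 0.1, 'joint_pos': array([-1.45377359e+00,  2.59210563e-01,  1.53594108e+00, -2.66789047e-05,
        1.34800821e+00, -2.02784115e-01]), 'dq': array([-0.00029929, -0.00069184, -0.00261104,  0.0018014 ,  0.0009772 ,
       -0.00122397]), 'joint_efforts': array([ 2.61827015e-03, -4.38208008e+01, -2.84643012e+01,  7.21619627e-02,
        3.62624461e-02, -5.07337268e-05]), 'ee_pos': array([ 0.17287989, -0.52165622,  0.24294594]), 'tool_rot': array([-3.09996594e+00, -4.99973066e-01, -6.46702619e-05]), 'ft_force': array([-0.06867301, -0.49299725,  1.38987469]), 'ft_torque': array([ 0.03492884,  0.0189793 , -0.03665639]), 'gripper_force': 0.0, 'gripper_width': 0.09300986106168116}
```

View pics/top0.png

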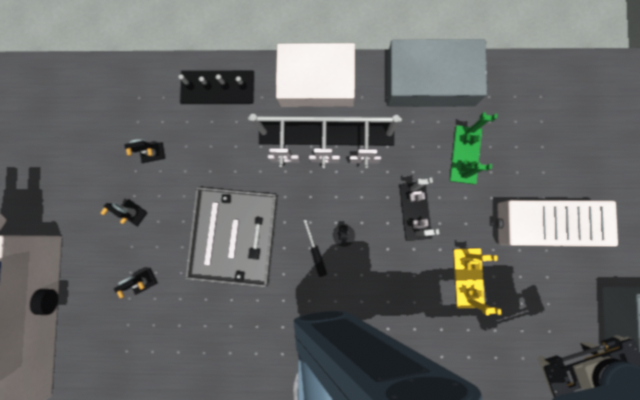

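View pics/side0.png

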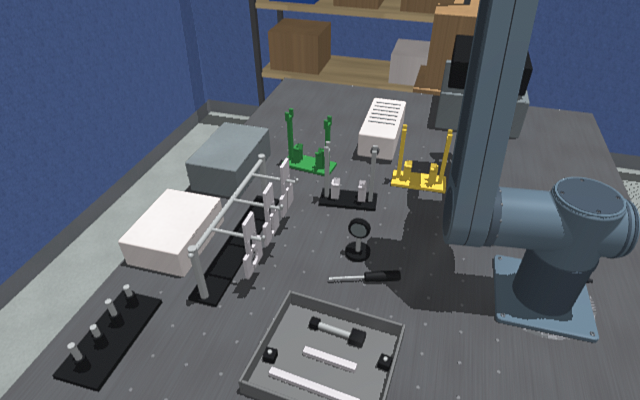

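The top view shows the rack with three plates at (282/323/366, 157), the black gate at (416,208) before the white laser (557,222), the crate at (232,237) with the long bar in the left lane (211,233), the lens mount at (343,232) and the driver at (315,250). The side view shows the plates at (250,245), (268,213) and (284,185). Next: a zoom and measurements.

```bash
cat > m.py <<'E'
from h import *
a=cv2.imread("pics/side0.png"); t=cv2.imread("pics/top0.png")
c1=cv2.resize(a[150:290,180:320],None,fx=4,fy=4,interpolation=cv2.INTER_CUBIC)
c2=cv2.resize(t[100:300,380:450],None,fx=2.8,fy=2.8,interpolation=cv2.INTER_CUBIC)
cv2.imwrite("pics/crop1.png",np.hstack([c1,c2]))
C=cloud("top",np.load("top0.npy")); S=cloud("side",np.load("side0.npy"))
print("bench z", np.median(C[330:350,200:280,2]), np.median(S[270:280,420:440,2]))
def blobs(C,m,lab):
    n,l,s,c=cv2.connectedComponentsWithStats(m.astype(np.uint8))
    for i in range(1,n):
        if s[i,4]>8:
            P=C[l==i]; q=cv2.minAreaRect((P[:,:2]*1000).astype(np.float32))
            print(lab,s[i,4],"px",c[i].round(1),"med",np.median(P,0).round(4),"rect",np.round(q[0],1),np.round(q[1],1),round(q[2],1))
def roi(u0,u1,v0,v1):
    m=np.zeros((400,640),bool); m[v0:v1,u0:u1]=1; return m
r=roi(250,400,110,170)
blobs(C,r&(C[...,2]>.17),"tabs top")
blobs(C,r&(C[...,2]>.12),"rack")
g=roi(395,445,170,240)
blobs(C,g&(C[...,2]>.15),"forks")
blobs(C,g&(C[...,2]>.03)&(C[...,2]<.08),"guides")
blobs(C,g&(C[...,2]>.006),"gate all")
k=roi(185,280,180,290)
blobs(C,k&(t.min(2)>170),"bars")
blobs(C,k&(C[...,2]>.03),"crate")
blobs(C,roi(300,360,215,280)&(C[...,2]>.008)&(C[...,2]<.2),"loose")
E
python3 m.py
```

```text
bench z -6.2083036462823316e-06 0.0015269264831812013
tabs top 100 px [279.4 151.2] med [0.6423 0.1397 0.2009] rect [644.1 140.7] [ 7.4 43.4] 0.4
tabs top 107 px [323.4 151.5] med [0.6415 0.031  0.2013] rect [538.3  20.3] [224.1  43.7] 5.7
tabs top 95 px [367.6 152.2] med [ 0.6402 -0.0794  0.2012] rect [642.  -78.4] [ 7.4 42.2] 1.6
rack 1638 px [324.7 134.6] med [0.7193 0.0288 0.1549] rect [663.  67.] [350.2 348.7] 63.7
forks 88 px [424.4 181.2] med [ 0.5721 -0.2229  0.1694] rect [ 511.2 -121.6] [ 24.4 272.1] 31.9
forks 77 px [430.4 232. ] med [ 0.4464 -0.2361  0.1685] rect [ 446.3 -235.9] [11.6 33.5] 6.4
guides 25 px [414.3 187.9] med [ 0.5687 -0.2153  0.0571] rect [ 569.6 -220. ] [19.   9.1] 60.7
guides 94 px [417.5 195.6] med [ 0.5495 -0.2295  0.0614] rect [ 548.6 -225.1] [22.4 34.8] 6.9
guides 90 px [421.  223.6] med [ 0.4706 -0.2387  0.0628] rect [ 471.1 -233.5] [21.6 34.4] 6.1
guides 16 px [418.8 232.8] med [ 0.4455 -0.2284  0.0593] rect [ 445.4 -228.4] [11.7  1.5] 10.1
gate all 1587 px [416.5 210.1] med [ 0.5091 -0.2241  0.0129] rect [ 508.7 -143. ] [161.6 262.3] 0.5
bars 358 px [210.4 233.9] med [0.4378 0.3619 0.0194] rect [418.  183.3] [386.7 181.6] 83.5
bars 223 px [232.6 238.8] med [0.4241 0.2967 0.0193] rect [410.  150.1] [320.1 111.1] 84.5
bars 69 px [256. 236.] med [0.4332 0.2291 0.0215] rect [433.4 229.8] [10.  63.8] 83.6
crate 931 px [229.1 237.7] med [0.4288 0.3079 0.0409] rect [423.3 200.9] [424.2 262.6] 84.9
loose 322 px [316.8 256.1] med [0.3722 0.0525 0.0215] rect [402.   62.8] [167.7  25.8] 19.0
loose 370 px [344.1 235.3] med [ 0.4376 -0.0226  0.0134] rect [437.6 -23.7] [61.6 61.9] 18.8
```

View pics/crop1.png

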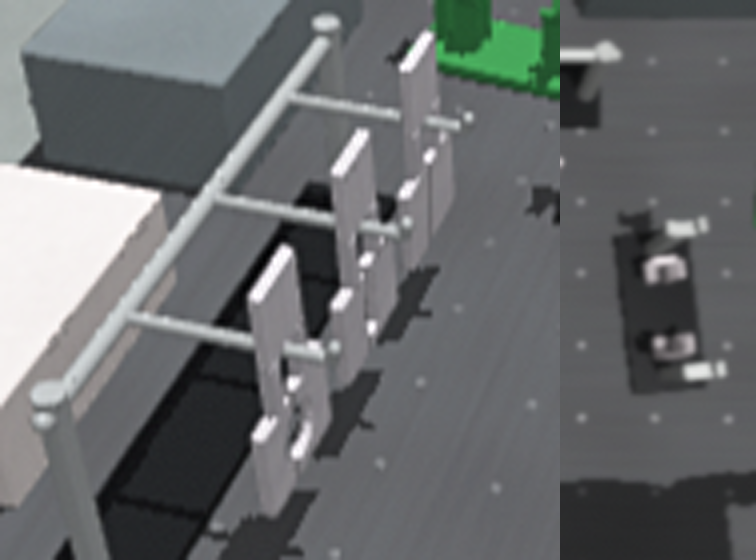

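```bash
cat > m2.py <<'E'
from h import *
a=cv2.imread("pics/side0.png"); t=cv2.imread("pics/top0.png")
out=[]
for x,y in((.640,.140),(.639,.031),(.638,-.0794)):   # rectified -x faces, 4px/mm
    W=[(x-.0005,y+s*.05,z) for s,z in((1,.21),(-1,.21),(-1,.05),(1,.05))]
    H=cv2.getPerspectiveTransform(np.float32([proj("side",w) for w in W]),np.float32([(0,0),(250,0),(250,400),(0,400)]))
    out.append(cv2.warpPerspective(a,H,(250,400),flags=cv2.INTER_CUBIC))
cv2.imwrite("pics/rect.png",np.hstack(out))
# ray-cast outline measurements in the top view
def blob(m,z,lab):
    n,l,s,c=cv2.connectedComponentsWithStats(m.astype(np.uint8))
    for i in range(1,n):
        if s[i,4]>15:
            v,u=np.nonzero(l==i); P=np.array([ray("top",b,d,z)[:2] for b,d in zip(u,v)])*1000
            q=cv2.minAreaRect(P.astype(np.float32)); print(lab,s[i,4],"mean",P.mean(0).round(1),"rect",np.round(q[0],1),np.round(q[1],1),round(q[2],1))
def roi(u0,u1,v0,v1):
    m=np.zeros((400,640),bool); m[v0:v1,u0:u1]=1; return m
C=cloud("top",np.load("top0.npy"))
b=t.min(2)>150
blob(roi(185,280,180,290)&b,.02,"bars")
blob(roi(260,390,145,158)&(C[...,2]>.19),.204,"tabs")
blob(roi(395,445,170,240)&(C[...,2]>.172),.184,"forks")
blob(roi(395,445,170,240)&(C[...,2]>.02)&(C[...,2]<.09),.066,"guides")
m=roi(250,400,112,126)&(C[...,2]>.14); v,u=np.nonzero(m); P=C[m]; P=P[abs(P[:,2]-.155)<.008]; print("rail slope",np.polyfit(P[:,1],P[:,0],1))
E
python3 m2.py
```

```text
bars 453 mean [437.7 362.2] rect [439.9 361.9] [ 21.3 183.3] 84.2
bars 292 mean [424.5 297.1] rect [425.5 297. ] [ 21.6 113.4] 84.4
bars 105 mean [434.1 229.6] rect [433.5 229.5] [13.5 64.2] 83.2
tabs 72 mean [643.4 140.3] rect [643.4 139.7] [ 7.5 44.7] 0.1
tabs 75 mean [643.2  29.4] rect [641.1  29.8] [12.5 41.9] 0.1
tabs 72 mean [641.3 -78.2] rect [641.4 -78.2] [ 7.5 41.6] 0.1
forks 18 mean [ 571. -207.] rect [ 570.5 -207.8] [ 7.4 12.5] 89.4
forks 20 mean [ 574.4 -234.9] rect [ 574.4 -234.9] [ 7.4 10.1] 89.3
forks 16 mean [ 448.2 -248.6] rect [ 448.7 -247.9] [7.3 9.9] 89.2
forks 17 mean [ 444.4 -221. ] rect [ 443.6 -221.1] [7.3 9.9] 89.4
guides 34 mean [ 569.4 -215.9] rect [ 568.8 -216.4] [17.4 17.7] 44.5
guides 107 mean [ 547.1 -223.5] rect [ 546.9 -223.9] [24.3 38. ] 7.5
guides 98 mean [ 471.  -232.2] rect [ 471.  -232.2] [21.7 37.4] 6.2
guides 22 mean [ 445.2 -226.4] rect [ 445.1 -226.2] [10.9 13.5] 0.5
rail slope [0.00847255 0.73732179]
```

View pics/rect.png

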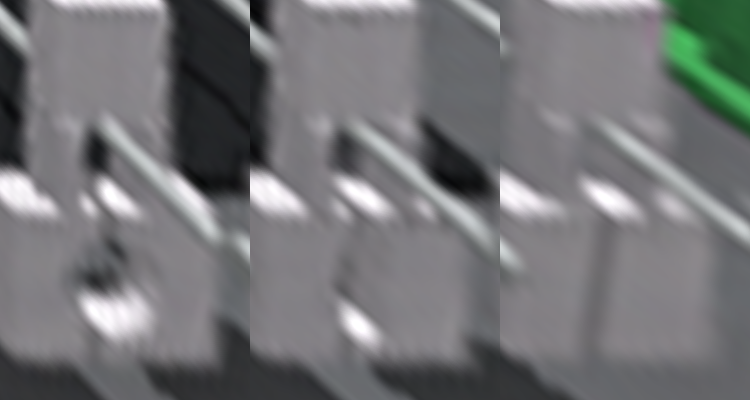

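The rectified faces show, left to right, the round opening, the slit (bright sill at (358,325)) and a solid blade; the thin line on the right one is the hook's shadow. So the target is the plate at (0.641, -0.0785), with its top at 0.204, and the gate is at (0.509, -0.228), yaw 6.2°.

```bash
cat >> h.py <<'E'
def to(x,y,z,yaw):
    "print move in tool axes, normalised, and turn about tool z, normalised"
    s=ctrl.sense(); M=R.from_rotvec(s["tool_rot"]).as_matrix(); e=np.array([x,y,z])-s["ee_pos"]
    yw=np.degrees(np.arctan2(M[1,0],M[0,0]))
    print("t",round(s["t"],2),"pos",s["ee_pos"].round(4),"yaw",yw.round(2),"tilt",M[:2,2].round(4),"units",(M.T@e/.15).round(4),"turn",round((yw-yaw)/90,4),"w",round(s["gripper_width"],4),"gf",round(s["gripper_force"],1),"F",s["ft_force"].round(1))
E
python3 -m jog '[{"delta_pos":[0,0,-0.055],"dr":[0,0,-0.0791],"claw":0.1},{"delta_pos":[0,0,-0.055],"dr":[0,0,-0.0791],"claw":0.1},{"delta_pos":[0,0,-0.055],"dr":[0,0,-0.0791],"claw":0.1},{"delta_pos":[0,0,-0.055],"dr":[0,0,-0.0791],"claw":0.1},{"delta_pos":[0,0,-0.055],"dr":[0,0,-0.0791],"claw":0.1},{"delta_pos":[0,0,-0.055],"dr":[0,0,-0.0791],"claw":0.1},{"delta_pos":[0,0,-0.055],"dr":[0,0,-0.0791],"claw":0.1},{"delta_pos":[0,0,-0.055],"dr":[0,0,-0.0791],"claw":0.1},{"delta_pos":[0,0,-0.055],"dr":[0,0,-0.0791],"claw":0.1},{"delta_pos":[0,0,-0.055],"dr":[0,0,-0.0791],"claw":0.1}]' 40
python3 -c "
from h import *
to(.641,-.0785,.30,89.5)"
```

```text
t: 0.93
ee_pos: [0.1729, -0.5218, 0.3261]
tool_rot: [-2.223, -2.218, -0.001]
ft_force: [0.2, -0.5, -0.3]
gripper_width: 0.051
gripper_force: 0.0
t 0.93 pos [ 0.1729 -0.5218  0.3261] yaw 89.87 tilt [-0.0001  0.0011] units [2.9626 3.1138 0.1765] turn 0.0041 w 0.051 gf 0.0 F [ 0.2 -0.5 -0.3]
```

```bash
python3 -m jog '[{"delta_pos":[0.1646,0.173,0.0098],"dr":[0,0,0.004],"claw":0.1},{"delta_pos":[0.1646,0.173,0.0098],"dr":[0,0,0],"claw":0.1},{"delta_pos":[0.1646,0.173,0.0098],"dr":[0,0,0],"claw":0.1},{"delta_pos":[0.1646,0.173,0.0098],"dr":[0,0,0],"claw":0.1},{"delta_pos":[0.1646,0.173,0.0098],"dr":[0,0,0],"claw":0.1},{"delta_pos":[0.1646,0.173,0.0098],"dr":[0,0,0],"claw":0.1},{"delta_pos":[0.1646,0.173,0.0098],"dr":[0,0,0],"claw":0.1},{"delta_pos":[0.1646,0.173,0.0098],"dr":[0,0,0],"claw":0.1},{"delta_pos":[0.1646,0.173,0.0098],"dr":[0,0,0],"claw":0.1},{"delta_pos":[0.1646,0.173,0.0098],"dr":[0,0,0],"claw":0.1},{"delta_pos":[0.1646,0.173,0.0098],"dr":[0,0,0],"claw":0.1},{"delta_pos":[0.1646,0.173,0.0098],"dr":[0,0,0],"claw":0.1},{"delta_pos":[0.1646,0.173,0.0098],"dr":[0,0,0],"claw":0.1},{"delta_pos":[0.1646,0.173,0.0098],"dr":[0,0,0],"claw":0.1},{"delta_pos":[0.1646,0.173,0.0098],"dr":[0,0,0],"claw":0.1},{"delta_pos":[0.1646,0.173,0.0098],"dr":[0,0,0],"claw":0.1},{"delta_pos":[0.1646,0.173,0.0098],"dr":[0,0,0],"claw":0.1},{"delta_pos":[0.1646,0.173,0.0098],"dr":[0,0,0],"claw":0.1},{"delta_pos":[0,0,0],"dr":[0,0,0],"claw":0.1}]'
python3 -c "
from h import *
to(.641,-.0785,.195,89.5)"
```

```text
t: 2.52
ee_pos: [0.6494, -0.0795, 0.2975]
tool_rot: [-2.231, -2.208, -0.003]
ft_force: [-1.2, -0.6, -0.8]
gripper_width: 0.0515
gripper_force: 0.0
t 2.52 pos [ 0.6494 -0.0795  0.2975] yaw 89.43 tilt [-0.0006  0.0032] units [ 0.0036 -0.0557  0.6837] turn -0.0008 w 0.0515 gf 0.0 F [-1.2 -0.6 -0.8]
```

```bash
python3 -m jog '[{"delta_pos":[0,0,0],"dr":[0,0,0],"claw":0.1},{"delta_pos":[0,0,0],"dr":[0,0,0],"claw":0.1},{"delta_pos":[0,0,0],"dr":[0,0,0],"claw":0.1}]'
python3 -c "
from h import *
to(.641,-.0785,.195,89.5)"
```

```text
t: 2.77
ee_pos: [0.6457, -0.0854, 0.2996]
tool_rot: [-2.239, -2.204, 0.001]
ft_force: [0.7, -0.0, 0.1]
gripper_width: 0.0513
gripper_force: 0.0
t 2.77 pos [ 0.6457 -0.0854  0.2996] yaw 89.1 tilt [-0.0007 -0.0003] units [ 0.0454 -0.0313  0.6975] turn -0.0045 w 0.0513 gf 0.0 F [ 0.7 -0.   0.1]
```

```bash
python3 -m jog '[{"delta_pos":[0.045,-0.031,0],"dr":[0,0,-0.0045],"claw":0.1},{"delta_pos":[0,0,0.15],"dr":[0,0,0],"claw":0.1},{"delta_pos":[0,0,0.15],"dr":[0,0,0],"claw":0.1},{"delta_pos":[0,0,0.1],"dr":[0,0,0],"claw":0.1},{"delta_pos":[0,0,0],"dr":[0,0,0],"claw":0.1},{"delta_pos":[0,0,0],"dr":[0,0,0],"claw":0.1},{"delta_pos":[0,0,0],"dr":[0,0,0],"claw":0.1}]'
python3 -c "
from h import *
to(.641,-.0785,.195,89.5)"
```

```text
t: 3.35
ee_pos: [0.642, -0.0782, 0.2413]
tool_rot: [2.229, 2.211, 0.002]
ft_force: [-0.7, 0.1, 0.7]
gripper_width: 0.0508
gripper_force: 0.0
t 3.35 pos [ 0.642  -0.0782  0.2413] yaw 89.52 tilt [ 0.002  -0.0006] units [-0.0019 -0.0074  0.3089] turn 0.0002 w 0.0508 gf 0.0 F [-0.7  0.1  0.7]
```

```bash
python3 -m jog '[{"delta_pos":[0,-0.007,0.1],"dr":[0,0,0],"claw":0.1},{"delta_pos":[0,0,0.1],"dr":[0,0,0],"claw":0.1},{"delta_pos":[0,0,0.07],"dr":[0,0,0],"claw":0.1},{"delta_pos":[0,0,0.039],"dr":[0,0,0],"claw":0.1},{"delta_pos":[0,0,0],"dr":[0,0,0],"claw":0.1},{"delta_pos":[0,0,0],"dr":[0,0,0],"claw":-0.4},{"delta_pos":[0,0,0],"dr":[0,0,0],"claw":-0.6},{"delta_pos":[0,0,0],"dr":[0,0,0],"claw":-0.75},{"delta_pos":[0,0,0],"dr":[0,0,0],"claw":-1},{"delta_pos":[0,0,0],"dr":[0,0,0],"claw":-1},{"delta_pos":[0,0,0],"dr":[0,0,0],"claw":-1},{"delta_pos":[0,0,0],"dr":[0,0,0],"claw":-1}]' 45
python3 - <<'E'
from h import *
to(.641,-.0785,.2125,89.5)
im,d=ctrl.capture("side"); cv2.imwrite("pics/grasp.png",cv2.resize(im[110:290,180:420],None,fx=3,fy=3))
E
```

```text
t: 4.35
ee_pos: [0.6413, -0.0777, 0.1937]
tool_rot: [2.229, 2.212, 0.001]
ft_force: [3.5, 0.2, 1.0]
gripper_width: 0.0089
gripper_force: 17.9
t 4.35 pos [ 0.6413 -0.0777  0.1937] yaw 89.56 tilt [ 0.0015 -0.0002] units [-0.0052 -0.0019 -0.1253] turn 0.0006 w 0.0089 gf 17.9 F [3.5 0.2 1. ]
```

View pics/grasp.png

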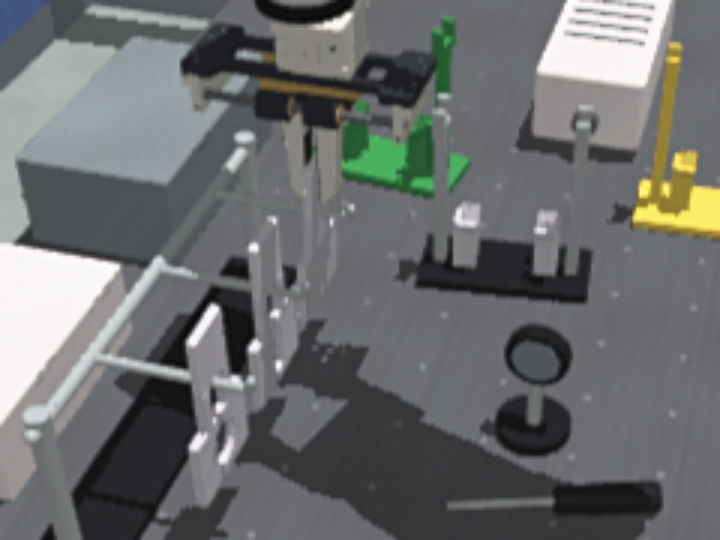

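The fingers hold the tab of the far (solid) plate at (315,190). Now I raise it 17 mm and draw it off.

```bash
python3 -m jog '[{"delta_pos":[0,0,0],"dr":[0,0,0],"claw":-1},{"delta_pos":[0,0,0],"dr":[0,0,0],"claw":-1},{"delta_pos":[0,0,-0.04],"dr":[0,0,0],"claw":-1},{"delta_pos":[0,0,-0.04],"dr":[0,0,0],"claw":-1},{"delta_pos":[0,0,-0.035],"dr":[0,0,0],"claw":-1},{"delta_pos":[0,0,0],"dr":[0,0,0],"claw":-1},{"delta_pos":[0,0,0],"dr":[0,0,0],"claw":-1},{"delta_pos":[0,0,0],"dr":[0,0,0],"claw":-1}]' 45
python3 -c "
from h import *
to(.551,-.0777,.2115,89.5)"
```

```text
t: 5.07
ee_pos: [0.6407, -0.0776, 0.2105]
tool_rot: [-2.23, -2.213, 0.0]
ft_force: [-0.1, 0.7, -2.1]
gripper_width: 0.0077
gripper_force: 45.0
t 5.07 pos [ 0.6407 -0.0776  0.2105] yaw 89.56 tilt [-0.0003  0.0001] units [-0.005  -0.5977 -0.0067] turn 0.0006 w 0.0077 gf 45.0 F [-0.1  0.7 -2.1]
```

```bash
python3 -m jog '[{"delta_pos":[0,-0.04,0],"dr":[0,0,0],"claw":-1},{"delta_pos":[0,-0.06,0],"dr":[0,0,0],"claw":-1},{"delta_pos":[0,-0.08,0],"dr":[0,0,0],"claw":-1},{"delta_pos":[0,-0.08,0],"dr":[0,0,0],"claw":-1},{"delta_pos":[0,-0.08,0],"dr":[0,0,0],"claw":-1},{"delta_pos":[0,-0.08,0],"dr":[0,0,0],"claw":-1},{"delta_pos":[0,-0.08,0],"dr":[0,0,0],"claw":-1},{"delta_pos":[0,-0.06,0],"dr":[0,0,0],"claw":-1},{"delta_pos":[0,-0.04,0],"dr":[0,0,0],"claw":-1},{"delta_pos":[0,0,0],"dr":[0,0,0],"claw":-1},{"delta_pos":[0,0,0],"dr":[0,0,0],"claw":-1}]'
python3 - <<'E'
from h import *
to(.551,-.0777,.35,6.25)
im,d=ctrl.capture("top"); cv2.imwrite("pics/t1.png",im); C=cloud("top",d)
a=np.load("top0.npy"); D=cloud("top",a)
# other plates undisturbed?
for u,v in((279,151),(323,151)): print(np.median(C[v-1:v+2,u-4:u+5].reshape(-1,3),0).round(4),np.median(D[v-1:v+2,u-4:u+5].reshape(-1,3),0).round(4))
E
```

```text
t: 5.98
ee_pos: [0.5508, -0.0771, 0.2108]
tool_rot: [2.23, 2.212, 0.001]
ft_force: [-0.5, -0.0, -2.1]
gripper_width: 0.0078
gripper_force: 45.0
t 5.98 pos [ 0.5508 -0.0771  0.2108] yaw 89.54 tilt [ 0.0007 -0.0002] units [-0.0044  0.0021 -0.9277] turn 0.9255 w 0.0078 gf 45.0 F [-0.5 -0.  -2.1]
[0.6422 0.1398 0.202 ] [0.6423 0.1396 0.2027]
[0.6423 0.0311 0.2032] [0.6423 0.031  0.203 ]
```

```bash
python3 -m jog '[{"delta_pos":[0,0,-0.078],"dr":[0,0,0.0771],"claw":-1},{"delta_pos":[0,0,-0.078],"dr":[0,0,0.0771],"claw":-1},{"delta_pos":[0,0,-0.078],"dr":[0,0,0.0771],"claw":-1},{"delta_pos":[0,0,-0.078],"dr":[0,0,0.0771],"claw":-1},{"delta_pos":[0,0,-0.078],"dr":[0,0,0.0771],"claw":-1},{"delta_pos":[0,0,-0.078],"dr":[0,0,0.0771],"claw":-1},{"delta_pos":[0,0,-0.078],"dr":[0,0,0.0771],"claw":-1},{"delta_pos":[0,0,-0.078],"dr":[0,0,0.0771],"claw":-1},{"delta_pos":[0,0,-0.078],"dr":[0,0,0.0771],"claw":-1},{"delta_pos":[0,0,-0.078],"dr":[0,0,0.0771],"claw":-1},{"delta_pos":[0,0,-0.078],"dr":[0,0,0.0771],"claw":-1},{"delta_pos":[0,0,-0.07],"dr":[0,0,0.0771],"claw":-1},{"delta_pos":[0,0,0],"dr":[0,0,0],"claw":-1},{"delta_pos":[0,0,0],"dr":[0,0,0],"claw":-1},{"delta_pos":[0,0,0],"dr":[0,0,0],"claw":-1}]'
python3 -c "
from h import *
to(.5095,-.2285,.35,6.25)"
```

```text
t: 7.28
ee_pos: [0.5508, -0.0769, 0.3489]
tool_rot: [-3.136, -0.178, 0.002]
ft_force: [0.9, -0.8, -2.5]
gripper_width: 0.0077
gripper_force: 45.0
t 7.28 pos [ 0.5508 -0.0769  0.3489] yaw 6.5 tilt [-0.0011  0.0004] units [-0.3881  0.973  -0.0075] turn 0.0027 w 0.0077 gf 45.0 F [ 0.9 -0.8 -2.5]
```

```bash
python3 -m jog '[{"delta_pos":[-0.04,0.1,0],"dr":[0,0,0.0027],"claw":-1},{"delta_pos":[-0.056,0.14,0],"dr":[0,0,0],"claw":-1},{"delta_pos":[-0.056,0.14,0],"dr":[0,0,0],"claw":-1},{"delta_pos":[-0.056,0.14,0],"dr":[0,0,0],"claw":-1},{"delta_pos":[-0.056,0.14,0],"dr":[0,0,0],"claw":-1},{"delta_pos":[-0.056,0.14,0],"dr":[0,0,0],"claw":-1},{"delta_pos":[-0.04,0.1,0],"dr":[0,0,0],"claw":-1},{"delta_pos":[-0.028,0.073,0],"dr":[0,0,0],"claw":-1},{"delta_pos":[0,0,0],"dr":[0,0,0],"claw":-1},{"delta_pos":[0,0,0],"dr":[0,0,0],"claw":-1},{"delta_pos":[0,0,0],"dr":[0,0,0],"claw":-1},{"delta_pos":[0,0,0],"dr":[0,0,0],"claw":-1}]'
python3 - <<'E'
from h import *
to(.5095,-.2285,.35,6.25)
im,d=ctrl.capture("side"); cv2.imwrite("pics/overgate.png",cv2.resize(im[60:220,260:460],None,fx=3.5,fy=3.5))
C=cloud("side",d)
m=(abs(C[...,0]-.51)<.06)&(abs(C[...,1]+.2285)<.03)&(C[...,2]>.19)&(C[...,2]<.33); P=C[m]
for z0 in np.arange(.19,.33,.02):
    Q=P[abs(P[:,2]-z0-.01)<.01]
    if len(Q)>5: print(z0.round(3),len(Q),Q[:,0].min().round(4),Q[:,0].max().round(4),np.polyfit(Q[:,0]-.51,Q[:,1],1).round(4))
print(P[:,2].min())
E
```

```text
t: 8.28
ee_pos: [0.5087, -0.2272, 0.3497]
tool_rot: [-3.137, -0.168, -0.0]
ft_force: [0.5, -1.1, -1.0]
gripper_width: 0.0076
gripper_force: 45.0
t 8.28 pos [ 0.5087 -0.2272  0.3497] yaw 6.14 tilt [0.0001 0.0005] units [ 0.0045  0.0094 -0.0017] turn -0.0012 w 0.0076 gf 45.0 F [ 0.5 -1.1 -1. ]
0.21 117 0.4676 0.5457 [ 0.1157 -0.2241]
0.23 215 0.4675 0.546 [ 0.1102 -0.2241]
0.25 229 0.4669 0.5466 [ 0.109 -0.224]
0.27 153 0.4674 0.5463 [ 0.1089 -0.2245]
0.29 60 0.4856 0.5288 [ 0.1134 -0.2248]
0.31 115 0.485 0.5279 [ 0.0921 -0.2237]
0.2173473002339138
```

View pics/overgate.png

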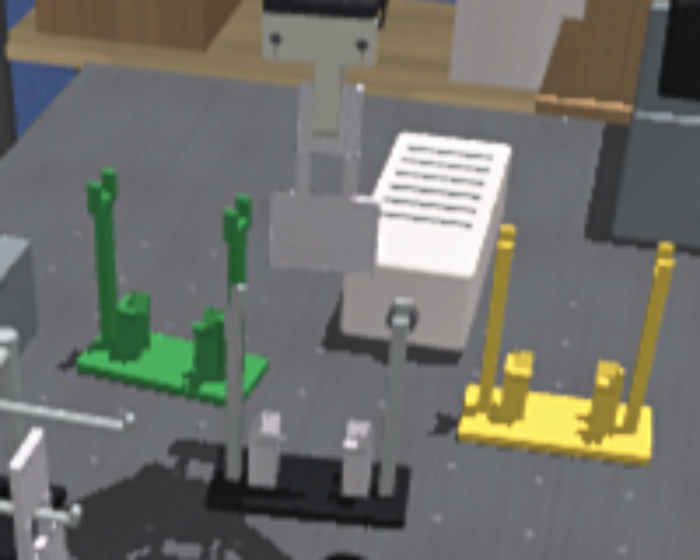

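The solid plate hangs upright over the black gate, blade at (325,230); the gate's guides are at (265,445) and (355,455). Measuring the gate in the same view gives the relative offset.

```bash
python3 - <<'E'
from h import *
im,d=ctrl.capture("side"); C=cloud("side",d)
def rep(lab,m):
    n,l,s,c=cv2.connectedComponentsWithStats(m.astype(np.uint8))
    for i in range(1,n):
        if s[i,4]>12:
            P=C[l==i]; print(lab,s[i,4],c[i].round(0),"min",P.min(0).round(4),"max",P.max(0).round(4),"med",np.median(P,0).round(4))
b=(abs(C[...,0]-.51)<.09)&(abs(C[...,1]+.2285)<.045)
rep("guides",b&(abs(C[...,0]-.51)<.055)&(C[...,2]>.02)&(C[...,2]<.075))
rep("posts",b&(C[...,2]>.08)&(C[...,2]<.16))
rep("forks",b&(C[...,2]>.166)&(C[...,2]<.188))
T,dt=ctrl.capture("top"); C=cloud("top",dt)
rep("top forks",(abs(C[...,0]-.51)<.09)&(abs(C[...,1]+.2285)<.045)&(C[...,2]>.174)&(C[...,2]<.19))
E
```

```text
guides 160 [335. 187.] min [ 0.5363 -0.2439  0.0207] max [ 0.561  -0.2049  0.0722] med [ 0.5479 -0.2155  0.0531]
guides 157 [362. 189.] min [ 0.4594 -0.2529  0.0204] max [ 0.4839 -0.2144  0.0717] med [ 0.471  -0.2241  0.0541]
posts 109 [327. 166.] min [ 0.5664 -0.2331  0.0801] max [ 0.5769 -0.2066  0.1588] med [ 0.5705 -0.2164  0.1193]
posts 103 [372. 170.] min [ 0.4395 -0.2404  0.0808] max [ 0.4514 -0.2185  0.1596] med [ 0.4452 -0.2296  0.1186]
forks 64 [327. 147.] min [ 0.565  -0.2402  0.1664] max [ 0.5803 -0.2045  0.1875] med [ 0.5721 -0.2092  0.179 ]
forks 58 [374. 151.] min [ 0.4388 -0.2544  0.1666] max [ 0.4528 -0.2166  0.1879] med [ 0.4455 -0.2235  0.1803]
top forks 18 [431. 180.] min [ 0.5692 -0.2394  0.1742] max [ 0.5802 -0.2324  0.1865] med [ 0.5752 -0.236   0.1832]
```

```bash
python3 -m jog '[{"delta_pos":[0.015,0.008,0.05],"dr":[0,0,-0.001],"claw":-1},{"delta_pos":[0,0,0.12],"dr":[0,0,0],"claw":-1},{"delta_pos":[0,0,0.15],"dr":[0,0,0],"claw":-1},{"delta_pos":[0,0,0.15],"dr":[0,0,0],"claw":-1},{"delta_pos":[0,0,0.15],"dr":[0,0,0],"claw":-1},{"delta_pos":[0,0,0.12],"dr":[0,0,0],"claw":-1},{"delta_pos":[0,0,0.08],"dr":[0,0,0],"claw":-1},{"delta_pos":[0,0,0.05],"dr":[0,0,0],"claw":-1},{"delta_pos":[0,0,0.03],"dr":[0,0,0],"claw":-1},{"delta_pos":[0,0,0],"dr":[0,0,0],"claw":-1},{"delta_pos":[0,0,0],"dr":[0,0,0],"claw":-1},{"delta_pos":[0,0,0],"dr":[0,0,0],"claw":-1},{"delta_pos":[0,0,0],"dr":[0,0,0],"claw":-1}]'
python3 - <<'E'
from h import *
to(.511,-.2283,.146,6.25)
im,d=ctrl.capture("side"); C=cloud("side",d)
b=(abs(C[...,0]-.51)<.06)&(abs(C[...,1]+.2285)<.03)
P=C[b&(C[...,2]>.095)&(C[...,2]<.135)]; print("blade",P.min(0),P.max(0),np.polyfit(P[:,0]-.51,P[:,1],1))
E
```

```text
t: 9.52
ee_pos: [0.5112, -0.2295, 0.2158]
tool_rot: [3.136, 0.168, 0.002]
ft_force: [-0.6, -0.2, -1.3]
gripper_width: 0.0079
gripper_force: 45.0
t 9.52 pos [ 0.5112 -0.2295  0.2158] yaw 6.14 tilt [ 0.0016 -0.0011] units [-0.0013 -0.0089  0.4653] turn -0.0012 w 0.0079 gf 45.0 F [-0.6 -0.2 -1.3]
blade [ 0.45006296 -0.23534428  0.09503521] [ 0.56985593 -0.21262317  0.13471925] [ 0.0941397  -0.22696296]
```

```bash
python3 -m jog '[{"delta_pos":[0,-0.004,0.04],"dr":[0,0,0],"claw":-1},{"delta_pos":[0,0,0.04],"dr":[0,0,0],"claw":-1},{"delta_pos":[0,0,0.04],"dr":[0,0,0],"claw":-1},{"delta_pos":[0,0,0.04],"dr":[0,0,0],"claw":-1},{"delta_pos":[0,0,0.04],"dr":[0,0,0],"claw":-1},{"delta_pos":[0,0,0.03],"dr":[0,0,0],"claw":-1},{"delta_pos":[0,0,0],"dr":[0,0,0],"claw":-1},{"delta_pos":[0,0,0],"dr":[0,0,0],"claw":-1}]'
python3 -c "
from h import *
to(.511,-.2283,.146,6.25)"
```

```text
t: 10.23
ee_pos: [0.5106, -0.2286, 0.1799]
tool_rot: [-3.137, -0.168, 0.001]
ft_force: [-0.6, 0.4, -2.0]
gripper_width: 0.0078
gripper_force: 45.0
t 10.23 pos [ 0.5106 -0.2286  0.1799] yaw 6.14 tilt [-0.0006  0.0004] units [ 0.0033 -0.0014  0.2259] turn -0.0013 w 0.0078 gf 45.0 F [-0.6  0.4 -2. ]
```

Blade is about 20 mm into the lead-in with no contact force; continue.

```bash
python3 -m jog '[{"delta_pos":[0,0,0.04],"dr":[0,0,0],"claw":-1},{"delta_pos":[0,0,0.04],"dr":[0,0,0],"claw":-1},{"delta_pos":[0,0,0.04],"dr":[0,0,0],"claw":-1},{"delta_pos":[0,0,0.04],"dr":[0,0,0],"claw":-1},{"delta_pos":[0,0,0.03],"dr":[0,0,0],"claw":-1},{"delta_pos":[0,0,0.02],"dr":[0,0,0],"claw":-1},{"delta_pos":[0,0,0],"dr":[0,0,0],"claw":-1},{"delta_pos":[0,0,0],"dr":[0,0,0],"claw":-1}]'
python3 -c "
from h import *
to(.511,-.2283,.146,6.25)"
```

```text
t: 10.9
ee_pos: [0.5106, -0.2286, 0.1486]
tool_rot: [-3.137, -0.168, 0.001]
ft_force: [0.3, -0.2, -2.7]
gripper_width: 0.0077
gripper_force: 45.0
t 10.9 pos [ 0.5106 -0.2286  0.1486] yaw 6.13 tilt [-0.0003  0.0003] units [ 0.0028 -0.0014  0.0173] turn -0.0013 w 0.0077 gf 45.0 F [ 0.3 -0.2 -2.7]
```

```bash
python3 -m jog '[{"delta_pos":[0,0,0.01],"dr":[0,0,0],"claw":-1},{"delta_pos":[0,0,0.008],"dr":[0,0,0],"claw":-1},{"delta_pos":[0,0,0],"dr":[0,0,0],"claw":-1},{"delta_pos":[0,0,0],"dr":[0,0,0],"claw":-1}]'
python3 -c "
from h import *
to(.511,-.2283,.146,6.25)"
```

```text
t: 11.23
ee_pos: [0.5107, -0.2286, 0.1461]
tool_rot: [-3.137, -0.168, -0.0]
ft_force: [-0.1, 0.4, -1.1]
gripper_width: 0.0077
gripper_force: 45.0
t 11.23 pos [ 0.5107 -0.2286  0.1461] yaw 6.14 tilt [0. 0.] units [ 0.0025 -0.0015  0.001 ] turn -0.0012 w 0.0077 gf 45.0 F [-0.1  0.4 -1.1]
```

Release and retreat up, opening moderately.

```bash
python3 -m jog '[{"delta_pos":[0,0,0],"dr":[0,0,0],"claw":-0.7},{"delta_pos":[0,0,0],"dr":[0,0,0],"claw":-0.5},{"delta_pos":[0,0,0],"dr":[0,0,0],"claw":-0.3},{"delta_pos":[0,0,0],"dr":[0,0,0],"claw":-0.3},{"delta_pos":[0,0,-0.05],"dr":[0,0,0],"claw":-0.3},{"delta_pos":[0,0,-0.1],"dr":[0,0,0],"claw":-0.3},{"delta_pos":[0,0,-0.15],"dr":[0,0,0],"claw":-0.3},{"delta_pos":[0,0,-0.15],"dr":[0,0,0],"claw":-0.3},{"delta_pos":[0,0,-0.15],"dr":[0,0,0],"claw":-0.3},{"delta_pos":[0,0,-0.15],"dr":[0,0,0],"claw":-0.3},{"delta_pos":[0,0,-0.1],"dr":[0,0,0],"claw":-0.3},{"delta_pos":[0,0,0],"dr":[0,0,0],"claw":-0.3},{"delta_pos":[0,0,0],"dr":[0,0,0],"claw":-0.3},{"delta_pos":[0,0,0],"dr":[0,0,0],"claw":-0.3}]'
python3 - <<'E'
from h import *
to(.4388,.362,.28,-5.8)
im,d=ctrl.capture("side"); C=cloud("side",d); cv2.imwrite("pics/seated.png",cv2.resize(im[110:220,290:410],None,fx=5,fy=5))
b=(abs(C[...,0]-.51)<.03)&(abs(C[...,1]+.2285)<.03)&(C[...,2]<.18)
P=C[b&(C[...,2]>.11)]; print("tab",P.min(0),P.max(0),np.polyfit(P[:,0]-.51,P[:,1],1))
E
```

```text
t: 12.4
ee_pos: [0.5102, -0.2283, 0.2727]
tool_rot: [-3.136, -0.168, 0.002]
ft_force: [-0.2, -0.5, 0.2]
gripper_width: 0.0326
gripper_force: 0.0
t 12.4 pos [ 0.5102 -0.2283  0.2727] yaw 6.13 tilt [-0.0012  0.0008] units [-0.0525 -3.9636 -0.045 ] turn 0.1326 w 0.0326 gf 0.0 F [-0.2 -0.5  0.2]
tab [ 0.48716546 -0.23712268  0.11016213] [ 0.53090024 -0.22078617  0.16166458] [ 0.10247133 -0.22620864]
```

View pics/seated.png

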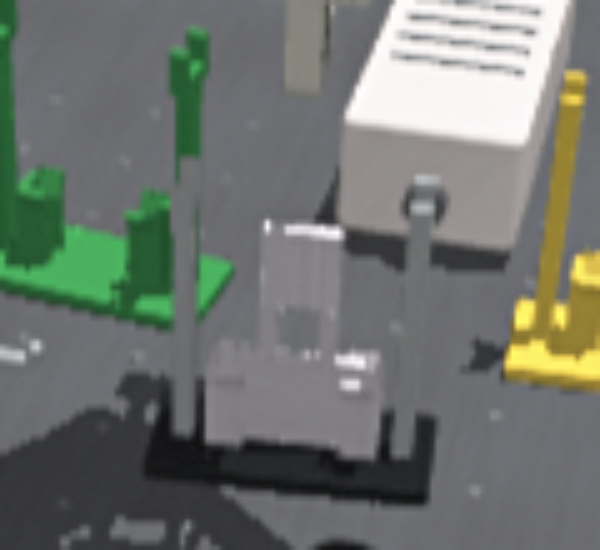

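The plate sits fully between the guides, blade at (290,400), its tab top at (305,232) below the fork level. Next is the bar, measured more sharply.

```bash
python3 - <<'E'
from h import *
im,d=ctrl.capture("top"); g=im.min(2).astype(int); C=cloud("top",d)
print(g[233,202:222], (C[233,202:222,2]*1000).round(0)); 
for th in(150,190,215):
    m=g>th; m[:190]=0;m[285:]=0;m[:,:200]=0;m[:,222:]=0
    v,u=np.nonzero(m); P=np.array([ray("top",a,b,.02)[:2] for a,b in zip(u,v)]); k=P.mean(0); w,V=np.linalg.eigh(np.cov((P-k).T)); Q=(P-k)@V
    print(th,len(u),k.round(4),"ang",np.degrees(np.arctan2(V[1,1],V[0,1])).round(2),"ext",np.ptp(Q,0).round(4), "mid",(k+V@((Q.max(0)+Q.min(0))/2)).round(4))
E
```

```text
[137 137 137 138 140 157 193 225 234 236 232 207 156 133 136 138 139 138
 138 139] [ 7.  2.  9.  0.  5.  6.  3. 21. 21. 19. 20. 22. 15.  5.  8.  5.  6.  6.
  7.  4.]
150 461 [0.438  0.3621] ang 174.21 ext [0.0214 0.1836] mid [0.4397 0.3619]
190 323 [0.4389 0.3616] ang 174.09 ext [0.0153 0.1776] mid [0.4398 0.3615]
215 220 [0.4384 0.3616] ang 174.15 ext [0.0105 0.1766] mid [0.44   0.3615]
```

```bash
python3 -m jog '[{"delta_pos":[0,-0.1,0],"dr":[0,0,0],"claw":-0.3},{"delta_pos":[0,-0.2,0],"dr":[0,0,0],"claw":-0.3},{"delta_pos":[0,-0.23,0],"dr":[0,0,0],"claw":-0.3},{"delta_pos":[0,-0.23,0],"dr":[0,0,0],"claw":-0.3},{"delta_pos":[0,-0.23,0],"dr":[0,0,0],"claw":-0.3},{"delta_pos":[0,-0.23,0],"dr":[0,0,0],"claw":-0.3},{"delta_pos":[0,-0.23,0],"dr":[0,0,0],"claw":-0.3},{"delta_pos":[0,-0.23,0],"dr":[0,0,0],"claw":-0.3},{"delta_pos":[0,-0.23,0],"dr":[0,0,0],"claw":-0.3},{"delta_pos":[0,-0.23,0],"dr":[0,0,0],"claw":-0.3},{"delta_pos":[0,-0.23,0],"dr":[0,0,0],"claw":-0.3},{"delta_pos":[0,-0.23,0],"dr":[0,0,0],"claw":-0.3},{"delta_pos":[0,-0.23,0],"dr":[0,0,0],"claw":-0.3},{"delta_pos":[0,-0.23,0],"dr":[0,0,0],"claw":-0.3},{"delta_pos":[0,-0.23,0],"dr":[0,0,0],"claw":-0.3},{"delta_pos":[0,-0.23,0],"dr":[0,0,0],"claw":-0.3},{"delta_pos":[0,-0.22,0],"dr":[0,0,0],"claw":-0.3},{"delta_pos":[0,-0.15,0],"dr":[0,0,0.066],"claw":-0.3},{"delta_pos":[0,-0.1,0],"dr":[0,0,0.066],"claw":-0.3},{"delta_pos":[0,0,0],"dr":[0,0,0],"claw":-0.3}]'
python3 -m jog '[{"delta_pos":[0,0,0],"dr":[0,0,0],"claw":-0.3},{"delta_pos":[0,0,0],"dr":[0,0,0],"claw":-0.3},{"delta_pos":[0,0,0],"dr":[0,0,0],"claw":-0.3}]'
python3 -c "
from h import *
to(.439,.362,.10,-5.85)"
```

```text
t: 14.17
ee_pos: [0.4462, 0.3696, 0.2724]
tool_rot: [-3.137, 0.158, 0.003]
ft_force: [-0.0, -0.9, 0.3]
gripper_width: 0.0324
gripper_force: 0.0
t: 14.42
ee_pos: [0.448, 0.3656, 0.2734]
tool_rot: [3.137, -0.156, -0.001]
ft_force: [0.5, -0.5, 0.0]
gripper_width: 0.0324
gripper_force: 0.0
t 14.42 pos [0.448  0.3656 0.2734] yaw -5.69 tilt [-0.0005 -0.0006] units [-0.0571  0.0288  1.1561] turn 0.0018 w 0.0324 gf 0.0 F [ 0.5 -0.5  0. ]
```

```bash
python3 -m jog '[{"delta_pos":[-0.057,0.029,0.1],"dr":[0,0,0.0018],"claw":-0.3},{"delta_pos":[0,0,0.18],"dr":[0,0,0],"claw":-0.3},{"delta_pos":[0,0,0.2],"dr":[0,0,0],"claw":-0.3},{"delta_pos":[0,0,0.2],"dr":[0,0,0],"claw":-0.3},{"delta_pos":[0,0,0.2],"dr":[0,0,0],"claw":-0.3},{"delta_pos":[0,0,0.15],"dr":[0,0,0],"claw":-0.3},{"delta_pos":[0,0,0.1],"dr":[0,0,0],"claw":-0.3},{"delta_pos":[0,0,0.02],"dr":[0,0,0],"claw":-0.3},{"delta_pos":[0,0,0],"dr":[0,0,0],"claw":-0.3},{"delta_pos":[0,0,0],"dr":[0,0,0],"claw":-0.3},{"delta_pos":[0,0,0],"dr":[0,0,0],"claw":-0.3},{"delta_pos":[0,0,0],"dr":[0,0,0],"claw":-0.3}]'
python3 -c "
from h import *
to(.439,.362,.034,-5.85)"
```

```text
t: 15.42
ee_pos: [0.4402, 0.3634, 0.1027]
tool_rot: [-3.136, 0.162, -0.004]
ft_force: [0.4, -0.2, -0.5]
gripper_width: 0.0327
gripper_force: 0.0
t 15.42 pos [0.4402 0.3634 0.1027] yaw -5.91 tilt [0.0025 0.0013] units [-0.0083  0.0108  0.4576] turn -0.0006 w 0.0327 gf 0.0 F [ 0.4 -0.2 -0.5]
```

```bash
python3 -m jog '[{"delta_pos":[-0.006,0.008,0.08],"dr":[0,0,0],"claw":-0.3},{"delta_pos":[0,0,0.12],"dr":[0,0,0],"claw":-0.3},{"delta_pos":[0,0,0.12],"dr":[0,0,0],"claw":-0.3},{"delta_pos":[0,0,0.08],"dr":[0,0,0],"claw":-0.3},{"delta_pos":[0,0,0.045],"dr":[0,0,0],"claw":-0.3},{"delta_pos":[0,0,0.015],"dr":[0,0,0],"claw":-0.3},{"delta_pos":[0,0,0],"dr":[0,0,0],"claw":-0.3},{"delta_pos":[0,0,0],"dr":[0,0,0],"claw":-0.3}]'
python3 -c "
from h import *
to(.439,.362,.034,-5.85)"
```

```text
t: 16.08
ee_pos: [0.4389, 0.3623, 0.033]
tool_rot: [-3.137, 0.162, -0.002]
ft_force: [0.3, -0.1, 1.0]
gripper_width: 0.0326
gripper_force: 0.0
t 16.08 pos [0.4389 0.3623 0.033 ] yaw -5.9 tilt [0.0014 0.0007] units [ 0.0008  0.0022 -0.0066] turn -0.0005 w 0.0326 gf 0.0 F [ 0.3 -0.1  1. ]
```

Close, then lift slowly.

```bash
python3 -m jog '[{"delta_pos":[0,0,0],"dr":[0,0,0],"claw":-0.5},{"delta_pos":[0,0,0],"dr":[0,0,0],"claw":-0.65},{"delta_pos":[0,0,0],"dr":[0,0,0],"claw":-1},{"delta_pos":[0,0,0],"dr":[0,0,0],"claw":-1},{"delta_pos":[0,0,0],"dr":[0,0,0],"claw":-1},{"delta_pos":[0,0,0],"dr":[0,0,0],"claw":-1},{"delta_pos":[0,0,0],"dr":[0,0,0],"claw":-1},{"delta_pos":[0,0,-0.04],"dr":[0,0,0],"claw":-1},{"delta_pos":[0,0,-0.08],"dr":[0,0,0],"claw":-1},{"delta_pos":[0,0,-0.14],"dr":[0,0,0],"claw":-1},{"delta_pos":[0,0,-0.2],"dr":[0,0,0],"claw":-1},{"delta_pos":[0,0,-0.2],"dr":[0,0,0],"claw":-1},{"delta_pos":[0,0,-0.2],"dr":[0,0,0],"claw":-1},{"delta_pos":[0,0,-0.2],"dr":[0,0,0],"claw":-1},{"delta_pos":[0,0,-0.2],"dr":[0,0,0],"claw":-1},{"delta_pos":[0,0,-0.14],"dr":[0,0,0],"claw":-1},{"delta_pos":[0,0,-0.1],"dr":[0,0,0],"claw":-1},{"delta_pos":[0,0,-0.05],"dr":[0,0,0],"claw":-1},{"delta_pos":[0,0,0],"dr":[0,0,0],"claw":-1},{"delta_pos":[0,0,0],"dr":[0,0,0],"claw":-1}]' 55
python3 - <<'E'
from h import *
to(.5095,-.2285,.26,6.25)
im,d=ctrl.capture("side"); C=cloud("side",d); print(C[200:400,250:400,2].max())
m=(abs(C[...,0]-.44)<.11)&(abs(C[...,1]-.362)<.03)&(C[...,2]>.2)&(C[...,2]<.26)&(im.min(2)>90)
P=C[m]; 
for x0 in np.arange(.34,.54,.02):
    Q=P[abs(P[:,0]-x0)<.01]
    if len(Q): print(x0.round(2),len(Q),Q[:,2].min().round(4),Q[:,2].max().round(4))
print(P[:,0].min(),P[:,0].max())
cv2.imwrite("pics/bar.png",im)
E
```

```text
t: 17.75
ee_pos: [0.438, 0.3619, 0.264]
tool_rot: [3.137, -0.162, -0.001]
ft_force: [-0.7, 0.4, -1.0]
gripper_width: 0.0133
gripper_force: 55.0
t 17.75 pos [0.438  0.3619 0.264 ] yaw -5.91 tilt [-0.0006 -0.0003] units [0.8793 3.8657 0.0273] turn -0.1351 w 0.0133 gf 55.0 F [-0.7  0.4 -1. ]
0.7858095847196973
0.36 173 0.2386 0.2553
0.38 175 0.2371 0.2559
0.4 165 0.239 0.2546
0.42 186 0.2383 0.2587
0.44 23 0.243 0.2585
0.52 4 0.2529 0.2538
0.35014943450752956 0.5294190227382726
```

View pics/bar.png

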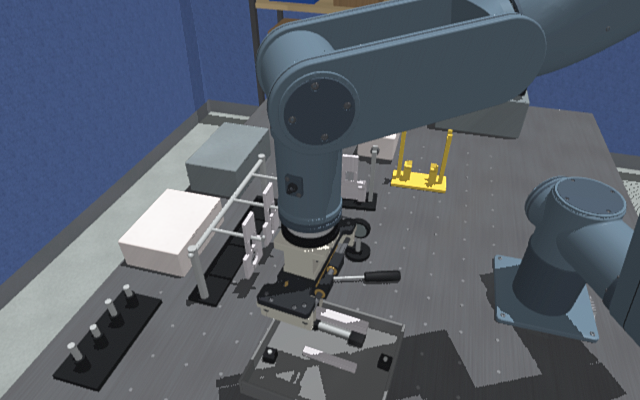

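The bar is held level (z 0.238–0.255 all along); the other stock, lens mount and driver are still in place. Carrying it to the gate.

```bash
python3 -m jog '[{"delta_pos":[0,0,0],"dr":[0,0,-0.0676],"claw":-1},{"delta_pos":[0,0.1,0],"dr":[0,0,-0.0676],"claw":-1},{"delta_pos":[0,0.18,0],"dr":[0,0,0],"claw":-1},{"delta_pos":[0,0.23,0],"dr":[0,0,0],"claw":-1},{"delta_pos":[0,0.23,0],"dr":[0,0,0],"claw":-1},{"delta_pos":[0,0.23,0],"dr":[0,0,0],"claw":-1},{"delta_pos":[0,0.23,0],"dr":[0,0,0],"claw":-1},{"delta_pos":[0,0.23,0],"dr":[0,0,0],"claw":-1},{"delta_pos":[0,0.23,0],"dr":[0,0,0],"claw":-1},{"delta_pos":[0,0.23,0],"dr":[0,0,0],"claw":-1},{"delta_pos":[0,0.23,0],"dr":[0,0,0],"claw":-1},{"delta_pos":[0,0.23,0],"dr":[0,0,0],"claw":-1},{"delta_pos":[0,0.23,0],"dr":[0,0,0],"claw":-1},{"delta_pos":[0,0.23,0],"dr":[0,0,0],"claw":-1},{"delta_pos":[0,0.23,0],"dr":[0,0,0],"claw":-1},{"delta_pos":[0,0.23,0],"dr":[0,0,0],"claw":-1},{"delta_pos":[0,0.23,0],"dr":[0,0,0],"claw":-1},{"delta_pos":[0,0.2,0],"dr":[0,0,0],"claw":-1},{"delta_pos":[0,0.15,0],"dr":[0,0,0],"claw":-1},{"delta_pos":[0,0.08,0],"dr":[0,0,0],"claw":-1}]'
python3 -m jog '[{"delta_pos":[0,0,0],"dr":[0,0,0],"claw":-1},{"delta_pos":[0,0,0],"dr":[0,0,0],"claw":-1},{"delta_pos":[0,0,0],"dr":[0,0,0],"claw":-1},{"delta_pos":[0,0,0],"dr":[0,0,0],"claw":-1}]'
python3 -c "
from h import *
to(.509,-.2285,.225,6.2)"
```

```text
t: 19.47
ee_pos: [0.5003, -0.2266, 0.2625]
tool_rot: [-3.136, -0.168, 0.004]
ft_force: [0.5, 0.3, -0.0]
gripper_width: 0.0135
gripper_force: 55.0
t: 19.8
ee_pos: [0.5009, -0.2224, 0.2645]
tool_rot: [-3.136, -0.174, 0.001]
ft_force: [0.3, -0.5, -0.1]
gripper_width: 0.0135
gripper_force: 55.0
t 19.8 pos [ 0.5009 -0.2224  0.2645] yaw 6.36 tilt [-0.0004  0.0007] units [0.0494 0.0467 0.2632] turn 0.0017 w 0.0135 gf 55.0 F [ 0.3 -0.5 -0.1]
```

```bash
python3 -m jog '[{"delta_pos":[0.049,0.047,0.04],"dr":[0,0,0.0017],"claw":-1},{"delta_pos":[0,0,0.06],"dr":[0,0,0],"claw":-1},{"delta_pos":[0,0,0.06],"dr":[0,0,0],"claw":-1},{"delta_pos":[0,0,0.06],"dr":[0,0,0],"claw":-1},{"delta_pos":[0,0,0.04],"dr":[0,0,0],"claw":-1},{"delta_pos":[0,0,0],"dr":[0,0,0],"claw":-1},{"delta_pos":[0,0,0],"dr":[0,0,0],"claw":-1},{"delta_pos":[0,0,0],"dr":[0,0,0],"claw":-1},{"delta_pos":[0,0,0],"dr":[0,0,0],"claw":-1}]'
python3 - <<'E'
from h import *
to(.5085,-.2285,.193,6.2)
im,d=ctrl.capture("side"); C=cloud("side",d)
m=(abs(C[...,0]-.51)<.11)&(abs(C[...,1]+.2285)<.025)&(C[...,2]>.194)&(C[...,2]<.221); P=C[m&(abs(C[...,0]-.51)>.02)]
print("bar x",P[:,0].min(),P[:,0].max(),"z",P[:,2].min(),P[:,2].max())
Q=P[(P[:,2]<.207)]; print("front face",np.polyfit(Q[:,0]-.51,Q[:,1],1).round(4))
m=(abs(C[...,0]-.51)<.09)&(abs(C[...,1]+.2285)<.04)&(C[...,2]>.17)&(C[...,2]<.19)
for s in(-1,1):
    Q=C[m&(abs(C[...,0]-.51-s*.0635)<.012)]; print("fork",s,len(Q),Q.min(0).round(4),Q.max(0).round(4))
cv2.imwrite("pics/bg.png",cv2.resize(im[100:220,280:430],None,fx=4,fy=4,interpolation=cv2.INTER_CUBIC))
E
```

```text
t: 20.55
ee_pos: [0.5093, -0.2305, 0.2261]
tool_rot: [3.136, 0.167, 0.001]
ft_force: [-0.6, -0.5, -0.0]
gripper_width: 0.0131
gripper_force: 55.0
t 20.55 pos [ 0.5093 -0.2305  0.2261] yaw 6.11 tilt [ 0.0008 -0.0006] units [-0.004  -0.0142  0.2209] turn -0.001 w 0.0131 gf 55.0 F [-0.6 -0.5 -0. ]
bar x 0.42162007695474363 0.599875249255632 z 0.20050380985507887 0.217804421982571
front face [ 0.1011 -0.2245]
fork -1 50 [ 0.4385 -0.2548  0.1714] [ 0.4521 -0.218   0.1881]
fork 1 54 [ 0.5657 -0.2394  0.1703] [ 0.5798 -0.2036  0.1892]
```

View pics/bg.png

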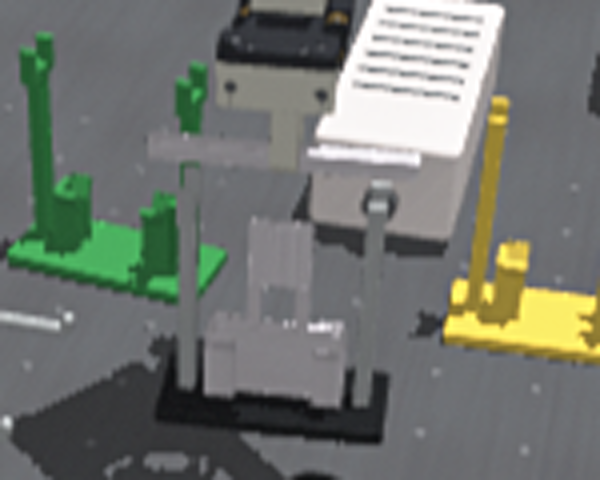

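The bar sits over both forks and past both posts, about 2 mm too far toward the laser. I correct that and lower it.

```bash
python3 -m jog '[{"delta_pos":[-0.004,-0.014,0],"dr":[0,0,-0.001],"claw":-1},{"delta_pos":[0,0,0],"dr":[0,0,0],"claw":-1},{"delta_pos":[0,0,0.04],"dr":[0,0,0],"claw":-1},{"delta_pos":[0,0,0.04],"dr":[0,0,0],"claw":-1},{"delta_pos":[0,0,0.04],"dr":[0,0,0],"claw":-1},{"delta_pos":[0,0,0.03],"dr":[0,0,0],"claw":-1},{"delta_pos":[0,0,0.02],"dr":[0,0,0],"claw":-1},{"delta_pos":[0,0,0],"dr":[0,0,0],"claw":-1},{"delta_pos":[0,0,0],"dr":[0,0,0],"claw":-1},{"delta_pos":[0,0,0],"dr":[0,0,0],"claw":-1}]'
python3 -c "
from h import *
to(.5085,-.2285,.193,6.2)"
```

```text
t: 21.43
ee_pos: [0.5084, -0.2284, 0.2003]
tool_rot: [3.137, 0.17, 0.0]
ft_force: [-0.8, -0.7, -0.6]
gripper_width: 0.0137
gripper_force: 55.0
t 21.43 pos [ 0.5084 -0.2284  0.2003] yaw 6.2 tilt [ 0.0003 -0.0002] units [0.0007 0.0007 0.0483] turn -0.0 w 0.0137 gf 55.0 F [-0.8 -0.7 -0.6]
```

```bash
python3 -m jog '[{"delta_pos":[0,0,0.02],"dr":[0,0,0],"claw":-1},{"delta_pos":[0,0,0.015],"dr":[0,0,0],"claw":-1},{"delta_pos":[0,0,0.008],"dr":[0,0,0],"claw":-1},{"delta_pos":[0,0,0],"dr":[0,0,0],"claw":-1},{"delta_pos":[0,0,0],"dr":[0,0,0],"claw":-1}]'
python3 - <<'E'
from h import *
to(.5085,-.2285,.193,6.2)
im,d=ctrl.capture("side"); C=cloud("side",d)
P=C[(abs(C[...,0]-.51)<.11)&(abs(C[...,0]-.51)>.02)&(abs(C[...,1]+.2285)<.03)&(C[...,2]>.163)&(C[...,2]<.195)]
for x0 in(.43,.46,.48,.55,.59): Q=P[abs(P[:,0]-x0)<.006]; print(x0,len(Q),Q.min(0)[1:].round(4),Q.max(0)[1:].round(4))
E
```

```text
t: 21.85
ee_pos: [0.5082, -0.2282, 0.1935]
tool_rot: [-3.137, -0.17, 0.0]
ft_force: [-0.5, 0.5, 0.4]
gripper_width: 0.0138
gripper_force: 55.0
t 21.85 pos [ 0.5082 -0.2282  0.1935] yaw 6.2 tilt [-0.0002  0.0002] units [0.0019 0.002  0.0034] turn 0.0 w 0.0138 gf 55.0 F [-0.5  0.5  0.4]
0.43 31 [-0.2454  0.1685] [-0.2281  0.1848]
0.46 31 [-0.2418  0.1699] [-0.2224  0.1858]
0.48 32 [-0.2397  0.1709] [-0.2217  0.1847]
0.55 31 [-0.2332  0.1707] [-0.2154  0.1848]
0.59 30 [-0.2261  0.1686] [-0.2101  0.1858]
```

```bash
python3 -m jog '[{"delta_pos":[0,0,0.003],"dr":[0,0,0],"claw":-1},{"delta_pos":[0,0,0],"dr":[0,0,0],"claw":-0.62},{"delta_pos":[0,0,0],"dr":[0,0,0],"claw":-0.5},{"delta_pos":[0,0,0],"dr":[0,0,0],"claw":-0.35},{"delta_pos":[0,0,0],"dr":[0,0,0],"claw":-0.35},{"delta_pos":[0,0,-0.04],"dr":[0,0,0],"claw":-0.35},{"delta_pos":[0,0,-0.08],"dr":[0,0,0],"claw":-0.35},{"delta_pos":[0,0,-0.15],"dr":[0,0,0],"claw":-0.35},{"delta_pos":[0,0,-0.2],"dr":[0,0,0],"claw":-0.35},{"delta_pos":[0,0,-0.2],"dr":[0,0,0],"claw":-0.35},{"delta_pos":[0,0,-0.15],"dr":[0,0,0],"claw":-0.35},{"delta_pos":[0,0,-0.05],"dr":[0,0,0],"claw":-0.35},{"delta_pos":[0,0,0],"dr":[0,0,0],"claw":-0.35},{"delta_pos":[0,0,0],"dr":[0,0,0],"claw":-0.35},{"delta_pos":[0,0,0],"dr":[0,0,0],"claw":-0.35}]'
python3 - <<'E'
from h import *
to(.5085,-.2285,.193,6.2)
im,d=ctrl.capture("side"); C=cloud("side",d)
P=C[(abs(C[...,0]-.51)<.11)&(abs(C[...,1]+.2285)<.03)&(C[...,2]>.163)&(C[...,2]<.195)]
print("bar x",P[:,0].min(),P[:,0].max())
for x0 in(.43,.46,.48,.55,.59): Q=P[abs(P[:,0]-x0)<.006]; print(x0,len(Q),Q.min(0)[1:].round(4),Q.max(0)[1:].round(4))
cv2.imwrite("pics/end.png",cv2.resize(im[60:400,160:460],None,fx=1.75,fy=1.75,interpolation=cv2.INTER_CUBIC))
E
```

```text
t: 23.15
ee_pos: [0.5076, -0.2278, 0.3218]
tool_rot: [-3.135, -0.17, 0.004]
ft_force: [1.0, 0.0, -0.6]
gripper_width: 0.0302
gripper_force: 0.0
t 23.15 pos [ 0.5076 -0.2278  0.3218] yaw 6.2 tilt [-0.0027  0.0019] units [0.0078 0.007  0.8584] turn -0.0 w 0.0302 gf 0.0 F [ 1.   0.  -0.6]
bar x 0.42064754553976297 0.5985970800971481
0.43 31 [-0.2439  0.1695] [-0.2268  0.1832]
0.46 31 [-0.242   0.1697] [-0.2246  0.1835]
0.48 30 [-0.2373  0.1684] [-0.2215  0.184 ]
0.55 30 [-0.2321  0.1693] [-0.2138  0.1849]
0.59 34 [-0.2274  0.1693] [-0.2097  0.1846]
```

View pics/end.png

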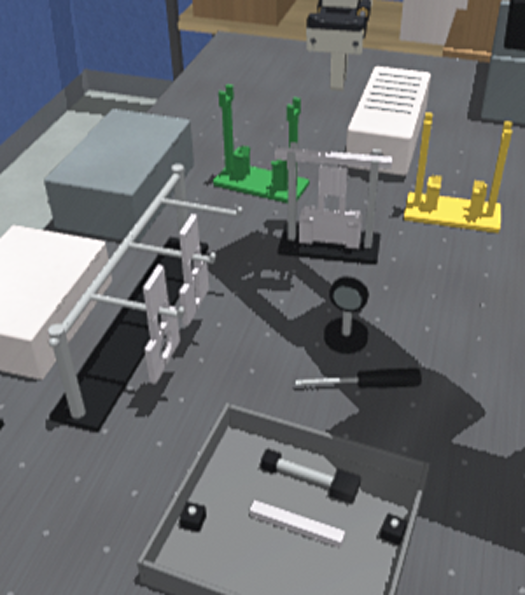

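The final view shows the plate seated at (330,220), the bar lying in both forks from (278,155) to (390,160), everything else in place and the gripper clear.

```bash
python3 -c "
from cell import ctrl
print(ctrl.finish_job())"
```

```text
the job is handed in; nothing more can be done
None
```

The job is handed in: the solid plate is fully in the gate's slot and the long bar lies level in both forks, sticking out past both posts, after about 23 s of robot time. The final camera view shows nothing else moved and the gripper clear.

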